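# Wedge the balance case shut

## Task

The latch of the glazed balance case is gone. Swing its door fully shut, then take the tapered wooden wedge (not the plain square block) and tap it, thin end first and square to the door, under the door's lower edge in the half away from the hinges until it jams tight. Let go and leave the wedge there flat on the bench with the door still shut, without disturbing the other things on the bench.

Things in the scene. Friction and masses are not known exactly. Their poses are not given: they have to be found in the camera images.
- case: Glazed wooden balance case fixed to the bench, 300 wide, 220 deep, 246 mm high, on four 20 mm square corner posts. Origin: centre of its footprint, at bench level. x points into the case, away from the door side (-x); y to the left seen from the door side; z up. Below it the space is open up to 50 mm above the bench between the posts (which stand at |y| > 130 mm).
- overhang (a point): Middle of the front edge of the case's glass top (10 mm thick, underside 236 mm above the bench), at case x = -213 mm. The top overhangs the shut door by 85 mm, so a vertical gripper cannot work at the foot of the door; a tool leaning back some 35 degrees, fingers pointing forward and down, fits.
- hinge (a point): On the door's upright hinge line, at case x = -119, y = -140 mm, 125 mm above the bench; same axes as the case. The shut door runs from here 280 mm to case +y. Hinge friction about 0.06 N m.
- door (a joint): Door angle (rad) about the hinge line: 0 shut (hard stop), growing as the free edge swings out to the case's -x side; at most 1.4; stays where left. Wood-framed glass panel 280 mm wide, 18 mm thick (9 mm each side of the hinge line), lower edge 28 mm, top 222 mm above the bench. Shut, its front face is at case x = -128 mm. Brass knob 28 mm out, 265 mm from the hinge, 130 mm up.
- wedge_center (a point): Centre of the loose wooden wedge: 150 mm long (x), 40 wide (y), flat underside, top sloping straight from 46 mm at the tail (-x) to 6 mm at the tip (+x); about 0.12 kg. Point midway along and across, 13 mm above the underside; z up. Lies flat on the bench.
- wedge_tip (a point): Thin end of the wedge: on its centre line at the +x end, 3 mm above its underside; same axes. The wedge is 28 mm thick 82 mm from here, so it meets the shut door's lower edge with about 68 mm still out in front; pushed on with 10 to 20 N it jams there by friction and stays.
- wedge: The same wedge; origin at the centre of its underside.
- block: Bystander: plain square-edged block of the same wood, 120 x 60 x 46 mm, origin under its centre; does not fit under the door.
- flask: Bystander: conical glass flask, 84 mm across, 135 mm high, origin under its centre.
- jar: Bystander: amber jar with black cap, 64 mm across, 110 mm high, origin under its centre.
- beaker: Bystander: open glass beaker, 72 mm across, 90 mm high, origin under its centre.
- mortar: Bystander: white ceramic bowl, 100 mm across, 55 mm high, origin under its centre.
- book: Bystander: closed book, 200 x 140 x 34 mm, lying flat, origin under its centre.
Mind the look-alikes: they are no part of the job. What is shaped like the wedge but pink or yellow is not meant.

How it is judged:
On the way, in this order (a step that is already met when the one before it is completed fails the run):
1. the door is swung fully shut (value of joint door below 0.03 rad), for 0.2 s.
2. with the door shut, the wedge's thin end is driven under its free half until the wedge bears hard on it (value of joint door below 0.03 rad and x of wedge_tip in the frame of case above -0.08 m and y of wedge_tip in the frame of case between 0 and 0.11 m and contact force between wedge and case above 3 N), for 0.2 s.
At the end, for the whole second after the job is handed in: Door shut within 0.03 rad; the released wedge lies flat and still, square to the door within 0.2 rad, thin end under the door's half away from the hinges, its tip 48 mm+ behind its front face (case x > -80, y 0 to 110 mm), and jammed: it bears on the door with over 3 N (all of step 2 and angle between the x axis of wedge and the x axis of case, either way round below 0.2 rad and x of wedge_center in the frame of case below -0.09 m and angle between wedge's own z axis and vertical below 0.06 rad and linear speed of wedge below 0.01 m/s); the robot touches nothing.
It fails at once if a bystander (block, flask, jar, beaker, mortar or book) is moved more than 40 mm (distance of any of block, flask, jar, beaker, mortar, book from where it was at the start of the episode above 0.04 m).
It also fails if it takes over 64 s, if anything falls off the work surface, if the arm or the gripper's body presses on something with over 40 N, if the wrist force passes 120 N, or if a joint passes its speed limit or range.

## Robot

A 7-joint arm with a two-finger parallel gripper is mounted at the origin on the work surface. World frame = base frame: x ahead of the robot, y to its left, z up, the work surface at z = 0. Lengths are in m, angles in rad, forces in N, time in s.
With the tool pointing down it reaches from about 0.425 to 0.925 m from the base axis. Payload 6.8 kg.
Tool frame: the origin (TCP) lies on the centre line of the jaws, within the pads' length; the fingertips stand bot.tip_reach ahead of it and the grasp point (between the pads) lies 3 mm ahead of it (bot.tip_reach is the distance from the TCP to the fingertips, in m); z points along the fingers, y is the line along which they close (so a half turn about z gives the same grasp; the last joint's range is limited). The gripper opens to 85 mm and grips with 20 to 120 N. Pads are 22 mm wide; open, the fingers measure 114 mm over their backs; the gripper's body (76 mm by 85 mm) begins 54 mm behind the grasp point. The pads swing forward as they close: fully open they stand 13 mm farther back than shut.
Start: joints at [-1.229, 0.477, 0.022, 1.555, -0.011, 1.109, -0.083], TCP at [0.293, 0.608, 0.253] pointing down, gripper open.
Joint ranges: [-2.96, 2.96], [-0.34, 2.1], [-1.41, 1.46], [0.24, 2.44], [-1.37, 4.51], [0.17, 1.92], [-2.96, 2.96]. Speed limits (rad/s): [2.39, 2.39, 3.14, 3.14, 3.14, 3.14, 3.14].

## Interface

Orientations are given as a unit quaternion [w, x, y, z].
In Python, from station import bot gives the robot as it stands.
- The arm moves only by the tool jog_arm, never from a script. Its argument "deltas" is a list of rows, each a list of 7 numbers: the shift along the world's x, y, z in m, then the turn, a rotation vector about the world's x, y, z in rad, then the opening, from 0 (shut) to 1 (fully open). In form: [[x, y, z, rx, ry, rz, grip], ...]. A call has 1 to 10 rows; each row shifts and turns the commanded pose from where the row before left it; what a row does not reach is not made up. A row lasts 1/10 s, in which the tool goes at most 50 mm and 8.59 degrees, less where a joint would pass 70% of its speed; a pose out of reach is approached as far as the arm can. A call with a gripper value outside its range is refused whole. The fingers move at their own pace and stop on an object; "newtons" is the grip in N (left out, the last holds). Time passes only in rows, so rows that do not move let the fingers close. It gives the time, the measured TCP pose, the force, the opening and the grip force at its end, in the units of the state.
- bot.get_obs(): the state, without advancing time (a new reading comes with each control period).
- bot.read_camera(name): name is "scene" or "top" or "wrist"; returns a dict with "img" (480x640x3 uint8, red, green, blue), "K" (3x3 intrinsics, pixels), "eye" and "attitude" of the camera in the world. Camera axes: x right, y down, z forward; pixel columns grow to the right and rows downward; lengths in m; the calibration is good to about 2 mm. A picture is of the moment at which its call begins. There is no depth.
- bot.hand_in(): hands the job in; it is judged then, once.
The state is a dict: "t": time; "q": joint angles; "joint_vel": joint speeds; "joint_torque": joint torques, N m; "eef_pos": TCP position; "tool_rot": TCP orientation; "contact_force": force on the tool from outside, world axes, zero at the start; "torque": the same for the moment, N m; "gripper_width": opening from 0.0 (shut) to 1.0 (fully open); "grasp_force": force on a finger pad.
Only numpy, scipy, OpenCV 4.12 (cv2) and the standard library are available. Lean on these libraries where they do the work, as an engineer would, in place of code of your own. Each camera call takes 0.05 s, during which the arm holds its last target. There are 200 camera calls.

## Working session

There is one attempt and no reset: what is moved stays moved. The work goes in short steps, Python scripts to look and compute and a tool call to move; the robot and the scene stay as the last step left them, time stands still between calls to the robot, and variables do not carry over. Pictures are saved under pics/ and viewed, at most 10 in all, crops included, and the job is handed in when it is done.

Besides the shell and the picture viewer there is one more tool, called after "Emit:" by a JSON object that holds its "method" and its "body", one argument or row to a line. jog_arm: Moves the arm, as the interface text tells. Its arguments: {"type":"object","properties":{"deltas":{"type":"array"},"newtons":{"type":"number"}},"required":["deltas"]}

```bash
mkdir -p pics; ls; python3 - <<'E'
from station import bot
import cv2,numpy as np
o=bot.get_obs();print(o, bot.tip_reach)
for n in("scene","top"):
    c=bot.read_camera(n);cv2.imwrite(f"pics/{n}0.png",c["img"][:,:,::-1]);print(n,c["K"],c["eye"],c["attitude"])
E
```

```text
pics
{'t': 0.0, 'q': array([-1.22912198,  0.47784229,  0.02233365,  1.55648274, -0.01149291,
        1.10927205, -0.08309886]), 'joint_vel': array([ 0.00082646, -0.00055405, -0.00133461,  0.0011871 ,  0.00232466,
       -0.00077549,  0.00133523]), 'joint_torque': array([ 3.90906862e-04, -5.96460021e+01,  1.60711806e+00, -2.81187093e+01,
        1.23823987e-02,  9.39129386e-03, -5.67957159e-06]), 'eef_pos': array([0.29323043, 0.60735719, 0.25228405]), 'tool_rot': array([-1.38009757e-04,  2.22981175e-01,  9.74822300e-01, -9.27927606e-04]), 'contact_force': array([ 0.13723232, -0.03271488,  0.34363625]), 'torque': array([ 0.03821912,  0.00337442, -0.06342625]), 'grasp_force': 0.0, 'gripper_width': 1.0054356303837189} 0.022
scene [[499.33441949   0.         326.71902963]
 [  0.         499.33441949 243.82168132]
 [  0.           0.           1.        ]] [1.11934183 0.53795062 1.37890772] [-0.11562021  0.39976357  0.87698851 -0.24023366]
top [[501.43306431   0.         317.80227698]
 [  0.         501.43306431 233.64139903]
 [  0.           0.           1.        ]] [0.35063134 0.06757745 1.69936941] [-0.03424361  0.71438953 -0.69712893  0.04986219]
```

View pics/scene0.png

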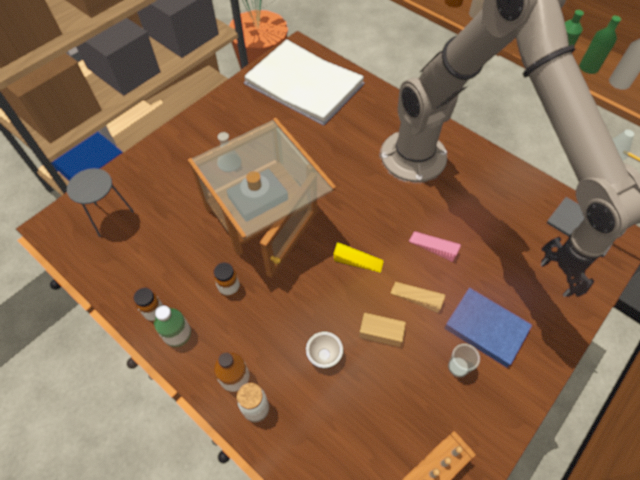

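View pics/top0.png

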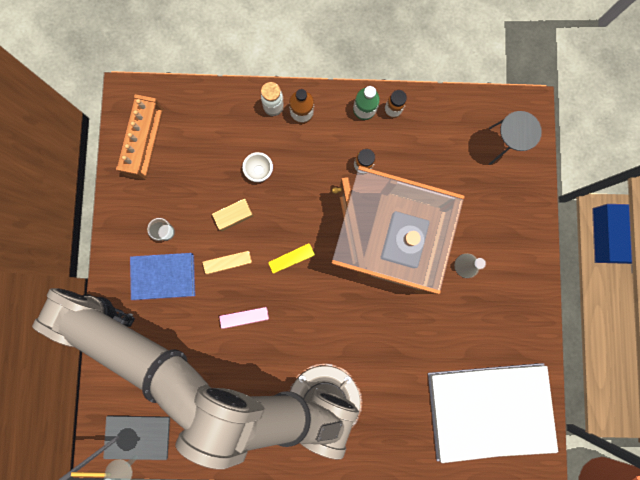

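Candidates for the wedge in the top image: plain wood at (227,262), block at (232,214), yellow at (291,258), pink at (244,317). By description I choose (227,262). I'll check it and the case in close crops.

```bash
cat > h.py <<'E'
import numpy as np,cv2
from scipy.spatial.transform import Rotation as R
CAM={"scene":((499.334,326.719,243.822),[1.11934183,0.53795062,1.37890772],[-0.11562021,0.39976357,0.87698851,-0.24023366]),
"top":((501.433,317.802,233.641),[0.35063134,0.06757745,1.69936941],[-0.03424361,0.71438953,-0.69712893,0.04986219])}
def rot(q): return R.from_quat(q,scalar_first=True).as_matrix()
def proj(n,P):
    (f,cx,cy),e,q=CAM[n]; p=(np.atleast_2d(P)-e)@rot(q); return p[:,:2]/p[:,2:]*f+[cx,cy]
def unp(n,uv,z):
    (f,cx,cy),e,q=CAM[n]; uv=np.atleast_2d(uv); d=np.c_[(uv-[cx,cy])/f,np.ones(len(uv))]@rot(q).T
    s=(z-e[2])/d[:,2]; return np.array(e)+d*s[:,None]
E
python3 - <<'E'
import cv2
t=cv2.imread("pics/top0.png");s=cv2.imread("pics/scene0.png")
a=cv2.resize(t[155:305,195:475],None,fx=2.857,fy=2.857,interpolation=3)[:, :800]
b=cv2.resize(s[100:360,180:480],None,fx=2.3,fy=2.3,interpolation=3)
cv2.imwrite("pics/ct.png",a);cv2.imwrite("pics/cs.png",b);print(a.shape,b.shape)
from h import *
print(proj("top",[[0,0,0],[.293,.608,.25]]))
print(unp("top",[[227,262],[232,214]],.02),unp("scene",[[418,296],[383,329]],.02))
E
```

```text
(429, 800, 3) (598, 690, 3)
[[323.7486521  401.45501806]
 [114.68619387 309.52205358]]
[[0.44880876 0.33353018 0.02      ]
 [0.61119336 0.32392295 0.02      ]] [[0.45167813 0.34140762 0.02      ]
 [0.60355597 0.32603086 0.02      ]]
```

View pics/ct.png

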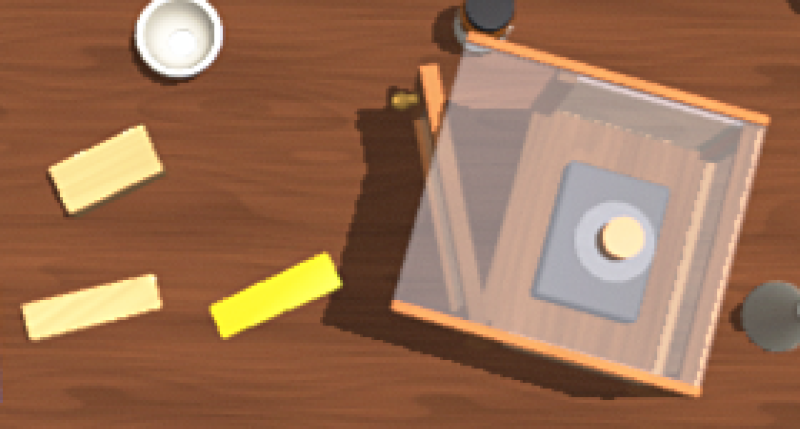

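View pics/cs.png

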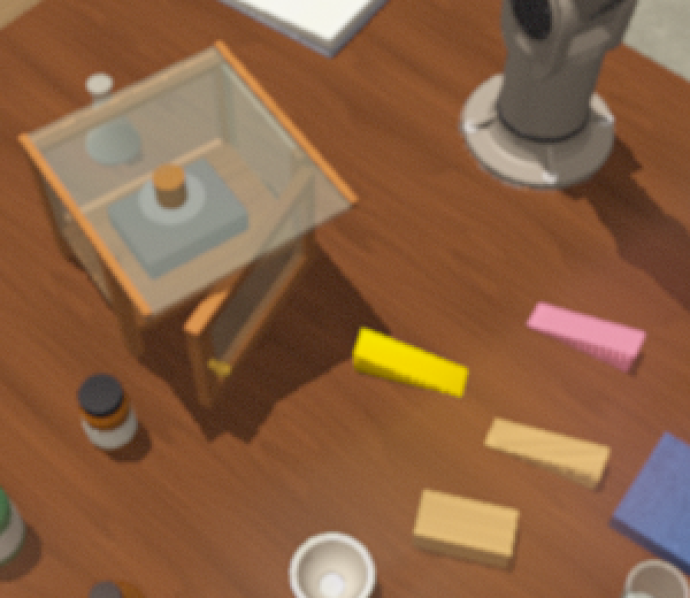

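The top crop confirms the wooden wedge: its wide, taller end is at left (28,323) and its thin end at right (158,290), pointing at the case. The block at (105,170) is square-edged. The door stands open with its free end at (430,67) and the knob at (404,99).

```bash
cat >> h.py <<'E'
def pose(p,P): # x,y,yaw
    c,s=np.cos(p[2]),np.sin(p[2]); P=np.atleast_2d(P); return np.c_[p[0]+c*P[:,0]-s*P[:,1],p[1]+s*P[:,0]+c*P[:,1],P[:,2]]
E
python3 - <<'E'
from h import *
from scipy.optimize import least_squares as ls
ft=lambda a:np.array(a)/2.857+[195,155]
fs=lambda a:np.array(a)/2.3+[180,100]
T=ft([(468,33),(769,120),(698,394),(393,307)]);S=fs([(147,315),(22,138),(220,43),(356,200)])
def cp(p): 
    w=p[3];return pose(p,[[-.213,w,.246],[p[4],w,.246],[p[4],-w,.246],[-.213,-w,.246]])
f=lambda p:np.r_[(proj("top",cp(p))-T).ravel(),(proj("scene",cp(p))-S).ravel()]
r=ls(f,[.53,-.2,-1.3,.15,.11]);print("case",r.x,np.round(r.fun,1))
f2=lambda p:f(np.r_[p,.15,.11]);r=ls(f2,r.x[:3]);print("case",r.x,np.round(r.fun,1));c=r.x
W=ft([(22,306),(33,340),(161,305),(156,275)])
wp=[[-.075,.02,.046],[-.075,-.02,.046],[.075,-.02,.006],[.075,.02,.006]]
f=lambda p:(proj("top",pose(p,wp))-W).ravel()
r=ls(f,[.45,.33,-1.4]);print("wedge",r.x,np.round(r.fun,1))
Ws=fs([(609,455),(498,420),(487,445)])
f=lambda p:np.r_[(proj("top",pose(p,wp))-W).ravel(),(proj("scene",pose(p,np.array(wp)[[1,2,3]]))-fs([(609,455),(498,420),(487,445)])).ravel()]
r=ls(f,[.45,.33,-1.4]);print("wedge2",r.x,np.round(r.fun,1))
print("pink..block etc")
h=pose(c,[[-.119,-.14,.222]])[0];d=unp("top",ft([(421,67),(440,66),(430,66)]),.222)
print("hinge",h,"free",d)
v=d[2]-h; print(np.hypot(*v[:2]),"angle",(np.arctan2(v[1],v[0])-(c[2]+np.pi/2)))
k=unp("top",ft([(400,99)]),.13)[0];print("knob",k)
for n,P in dict(flask=(775,318),mortar=(180,38),jar=(487,10),blk=(105,170),yel=(276,295)).items(): print(n,unp("top",ft([P]),dict(flask=.06,mortar=.055,jar=.11,blk=.046,yel=.02)[n]))
for y in (.03,.055,.08): print(y,pose(c,[[-.128,y,0],[-.213,y,0],[-.08,y,0]]))
E
```

```text
case [ 0.53030927 -0.2474752  -1.82578334  0.1476602   0.10938777] [-0.4  0.6 -1.2 -0.1 -0.8  0.4 -1.1  0.2 -0.6 -0.5 -1.  -0.9 -1.  -0.5
 -0.7 -0.2]
case [ 0.53030944 -0.24722826 -1.82524866] [-0.3 -0.1 -0.9 -0.8 -0.8  1.3 -1.4  1.  -1.3 -0.  -1.8 -0.6 -0.5 -0.9
  0.1 -0.5]
wedge [ 0.447895    0.32964877 -1.27181715] [ 0.5  0.  -0.3 -0.1  0.6  0.5 -0.7 -0.4]
wedge2 [ 0.44973997  0.33506614 -1.29243661] [-1.1 -1.1 -2.2 -1.1 -1.   0.4 -2.1 -0.6 -0.3 -3.1 -1.5 -1.2 -1.4 -1.4]
pink..block etc
hinge [ 0.42477139 -0.09681974  0.222     ] free [[ 0.69694019 -0.03314677  0.222     ]
 [ 0.69858813 -0.05318199  0.222     ]
 [ 0.6982868  -0.04262578  0.222     ]]
0.27883268375280124 angle 0.45005747060048756
knob [ 0.68139162 -0.01658405  0.13      ]
flask [[ 0.45153862 -0.45748256  0.06      ]]
mortar [[0.762683   0.23862179 0.055     ]]
jar [[ 0.79168229 -0.11499599  0.11      ]]
blk [[0.60544742 0.32070236 0.046     ]]
yel [[0.46663463 0.11857996 0.02      ]]
0.03 [[ 0.59156305 -0.13090115  0.        ]
 [ 0.61295886 -0.04863804  0.        ]
 [ 0.57948071 -0.17735562  0.        ]]
0.055 [[ 0.61575809 -0.13719404  0.        ]
 [ 0.6371539  -0.05493093  0.        ]
 [ 0.60367575 -0.1836485   0.        ]]
0.08 [[ 0.63995312 -0.14348692  0.        ]
 [ 0.66134893 -0.06122381  0.        ]
 [ 0.62787078 -0.18994139  0.        ]]
```

```bash
cat >> h.py <<'E'
CASE=[0.5303,-0.2472,-1.825]
def tool(yaw,L,qcur):
    h=np.array([np.cos(yaw),np.sin(yaw),0]);z=np.sin(L)*h-np.array([0,0,np.cos(L)]);y=np.array([-h[1],h[0],0])
    C=R.from_quat(qcur,scalar_first=True)
    A=[R.from_matrix(np.c_[np.cross(s*y,z),s*y,z]) for s in(1,-1)]
    return sorted([(a*C.inv()).as_rotvec() for a in A],key=np.linalg.norm)
def case(P): return pose(CASE,P)
def incase(P):
    v=np.array(P)-[CASE[0],CASE[1],0];c,s=np.cos(CASE[2]),np.sin(CASE[2]);return np.array([c*v[0]+s*v[1],-s*v[0]+c*v[1],v[2]])
E
python3 - <<'E'
from h import *
from station import bot
o=bot.get_obs()
print(tool(-1.825,np.radians(45),o["tool_rot"]))
print(case([[-.29,.055,.07],[-.151,.055,.07]]),o["eef_pos"])
print(unp("top",[[130,256],[193,254],[195,297],[132,299],[160,230]],.034))
E
```

```text
[array([-0.76854211, -0.35760457, -1.29861932]), array([-0.37305762,  0.81045824,  1.66363511])]
[[ 0.65646019  0.01964941  0.07      ]
 [ 0.6215052  -0.11488367  0.07      ]] [0.29324039 0.60741007 0.25239417]
[[0.45995944 0.65082222 0.034     ]
 [0.471711   0.44455559 0.034     ]
 [0.33077493 0.43064243 0.034     ]
 [0.31961435 0.63491448 0.034     ]
 [0.548866   0.55778606 0.034     ]]
```

Emit:
{"method": "jog_arm", "body": {
  "deltas": [
    [0.026, -0.042, 0, -0.055, -0.0255, -0.0928, 0],
    [0.026, -0.042, 0, -0.055, -0.0255, -0.0928, 0],
    [0.026, -0.042, 0, -0.055, -0.0255, -0.0928, 0],
    [0.026, -0.042, 0, -0.055, -0.0255, -0.0928, 0],
    [0.026, -0.042, 0, -0.055, -0.0255, -0.0928, 0],
    [0.026, -0.042, 0, -0.055, -0.0255, -0.0928, 0],
    [0.026, -0.042, 0, -0.055, -0.0255, -0.0928, 0],
    [0.026, -0.042, 0, -0.055, -0.0255, -0.0928, 0],
    [0.026, -0.042, 0, -0.055, -0.0255, -0.0928, 0],
    [0.026, -0.042, 0, -0.055, -0.0255, -0.0928, 0]
  ]
}}

```text
t: 1.1
eef_pos: [0.5539, 0.1865, 0.2532]
tool_rot: [0.177, 0.62, 0.729, -0.228]
contact_force: [0.3, 0.4, -0.2]
gripper_width: -0.001
grasp_force: 0.0
```

Emit:
{"method": "jog_arm", "body": {
  "deltas": [
    [0.026, -0.042, 0, -0.055, -0.0255, -0.0928, 0],
    [0.026, -0.042, 0, -0.055, -0.0255, -0.0928, 0],
    [0.026, -0.042, 0, -0.055, -0.0255, -0.0928, 0],
    [0.026, -0.042, 0, -0.055, -0.0255, -0.0928, 0],
    [0, 0, 0, 0, 0, 0, 0],
    [0, 0, 0, 0, 0, 0, 0],
    [0, 0, 0, 0, 0, 0, 0]
  ]
}}

```text
t: 1.8
eef_pos: [0.6572, 0.0213, 0.2527]
tool_rot: [0.234, 0.73, 0.566, -0.303]
contact_force: [-0.2, 0.4, 0.6]
gripper_width: 0.001
grasp_force: 0.0
```

```bash
python3 - <<'E'
from h import *
from station import bot
o=bot.get_obs()
print(o["t"],o["q"],o["eef_pos"],incase(o["eef_pos"]),o["contact_force"])
print(tool(-1.825,np.radians(45),o["tool_rot"])[0],case([[-.29,.055,.07]])-o["eef_pos"])
c=bot.read_camera("scene");cv2.imwrite("pics/s1.png",c["img"][60:400,150:600,::-1])
E
```

```text
1.8 [-0.7703006   0.75645757  0.62217503  1.4642182   0.27876243  1.41820644
 -0.55654589] [0.65721438 0.02131601 0.25266329] [-0.29180271  0.05531085  0.25266329] [-0.22913931  0.38413431  0.57019297]
[-0.00040675 -0.00062872 -0.00191582] [[-0.00075419 -0.0016666  -0.18266329]]
```

View pics/s1.png

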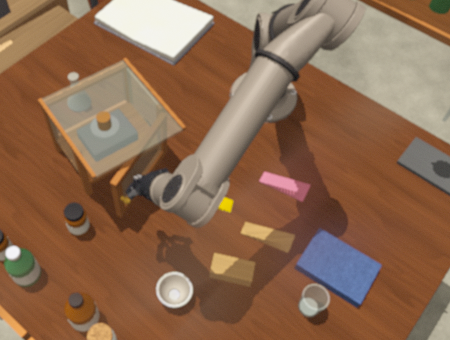

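The arm is in front of the open door with the fingers shut, and the way to the door is clear. I'll lower, then push.

Emit:
{"method": "jog_arm", "body": {
  "deltas": [
    [0, 0, -0.03, 0, 0, 0, 0],
    [0, 0, -0.04, 0, 0, 0, 0],
    [0, 0, -0.04, 0, 0, 0, 0],
    [0, 0, -0.04, 0, 0, 0, 0],
    [0, 0, -0.03, 0, 0, 0, 0],
    [0, 0, 0, 0, 0, 0, 0]
  ]
}}

```text
t: 2.45
eef_pos: [0.6546, 0.022, 0.0691]
tool_rot: [0.233, 0.729, 0.567, -0.305]
contact_force: [-0.2, 1.3, -0.3]
gripper_width: -0.003
grasp_force: 0.0
```

Emit:
{"method": "jog_arm", "body": {
  "deltas": [
    [-0.004, -0.015, 0, 0, 0, 0, 0],
    [-0.004, -0.015, 0, 0, 0, 0, 0],
    [-0.004, -0.015, 0, 0, 0, 0, 0],
    [-0.004, -0.015, 0, 0, 0, 0, 0],
    [-0.003, -0.011, 0, 0, 0, 0, 0],
    [-0.003, -0.011, 0, 0, 0, 0, 0],
    [-0.003, -0.011, 0, 0, 0, 0, 0],
    [-0.003, -0.011, 0, 0, 0, 0, 0],
    [-0.002, -0.008, 0, 0, 0, 0, 0],
    [-0.001, -0.005, 0, 0, 0, 0, 0]
  ]
}}

```text
t: 3.45
eef_pos: [0.626, -0.0983, 0.0734]
tool_rot: [0.235, 0.731, 0.565, -0.303]
contact_force: [-0.6, -0.6, -0.4]
gripper_width: 0.0
grasp_force: 0.1
```

Emit:
{"method": "jog_arm", "body": {
  "deltas": [
    [-0.001, -0.004, 0, 0, 0, 0, 0],
    [-0.001, -0.004, 0, 0, 0, 0, 0],
    [-0.0005, -0.002, 0, 0, 0, 0, 0]
  ]
}}

```text
t: 3.75
eef_pos: [0.6239, -0.1073, 0.0733]
tool_rot: [0.235, 0.731, 0.565, -0.303]
contact_force: [1.2, -0.3, 0.9]
gripper_width: 0.0
grasp_force: 0.2
```

Emit:
{"method": "jog_arm", "body": {
  "deltas": [
    [-0.0007, -0.003, 0, 0, 0, 0, 0],
    [-0.0007, -0.003, 0, 0, 0, 0, 0],
    [0, 0, 0, 0, 0, 0, 0]
  ]
}}

```text
t: 4.05
eef_pos: [0.6223, -0.1137, 0.0734]
tool_rot: [0.235, 0.731, 0.565, -0.303]
contact_force: [-0.5, -0.5, -0.1]
gripper_width: 0.0
grasp_force: 0.0
```

Emit:
{"method": "jog_arm", "body": {
  "deltas": [
    [-0.0005, -0.002, 0, 0, 0, 0, 0],
    [0, 0, 0, 0, 0, 0, 0]
  ]
}}

```text
t: 4.25
eef_pos: [0.6219, -0.1153, 0.0733]
tool_rot: [0.235, 0.731, 0.565, -0.303]
contact_force: [0.3, 0.3, 0.1]
gripper_width: -0.004
grasp_force: 0.0
```

Emit:
{"method": "jog_arm", "body": {
  "deltas": [
    [-0.0005, -0.002, 0, 0, 0, 0, 0],
    [0, 0, 0, 0, 0, 0, 0]
  ]
}}

```text
t: 4.45
eef_pos: [0.6218, -0.1166, 0.0732]
tool_rot: [0.234, 0.731, 0.565, -0.302]
contact_force: [0.3, 1.5, -0.1]
gripper_width: -0.001
grasp_force: 0.8
```

Emit:
{"method": "jog_arm", "body": {
  "deltas": [
    [-0.0005, -0.002, 0, 0, 0, 0, 0],
    [0, 0, 0, 0, 0, 0, 0]
  ]
}}

```text
t: 4.65
eef_pos: [0.6218, -0.1168, 0.0731]
tool_rot: [0.234, 0.731, 0.566, -0.302]
contact_force: [-1.3, 8.5, 4.1]
gripper_width: 0.002
grasp_force: 3.8
```

Emit:
{"method": "jog_arm", "body": {
  "deltas": [
    [-0.0005, -0.002, 0, 0, 0, 0, 0],
    [0, 0, 0, 0, 0, 0, 0]
  ]
}}

```text
t: 4.85
eef_pos: [0.622, -0.1169, 0.0729]
tool_rot: [0.234, 0.731, 0.567, -0.301]
contact_force: [-1.4, 13.9, 7.3]
gripper_width: 0.002
grasp_force: 6.4
```

Door is against its stop (14 N). Backing out.

Emit:
{"method": "jog_arm", "body": {
  "deltas": [
    [0.001, 0.004, 0, 0, 0, 0, 0],
    [0.003, 0.01, 0, 0, 0, 0, 0],
    [0.007, 0.028, 0, 0, 0, 0, 0],
    [0.01, 0.04, 0, 0, 0, 0, 0],
    [0.01, 0.04, 0, 0, 0, 0, 0],
    [0.007, 0.03, 0.02, 0, 0, 0, 0],
    [0, 0.02, 0.04, 0, 0, 0, 0.5],
    [0, 0.02, 0.04, 0, 0, 0, 1],
    [-0.02, 0.02, 0.04, 0, 0, 0, 1],
    [0, 0, 0, 0, 0, 0, 1]
  ]
}}

```text
t: 5.85
eef_pos: [0.6399, 0.095, 0.2181]
tool_rot: [0.235, 0.731, 0.566, -0.299]
contact_force: [-0.1, 0.5, -0.1]
gripper_width: 0.677
grasp_force: 0.0
```

```bash
python3 - <<'E'
from h import *
from station import bot
o=bot.get_obs();p=o["eef_pos"]
rv=tool(-1.28,np.radians(35),o["tool_rot"])[0]
print(p,rv,np.linalg.norm(rv),o["q"])
w=[.449,.333,-1.28]
g=pose(w,[[-.04,0,.033]])[0]
h=np.array([np.cos(-1.28),np.sin(-1.28),0]);z=np.sin(.611)*h-np.array([0,0,np.cos(.611)])
print("grasp",g,"above",g-z*.15,"delta",g-z*.15-p,z)
c=bot.read_camera("top");cv2.imwrite("pics/t2.png",c["img"][100:340,100:480,::-1])
E
```

```text
[0.63993578 0.09500463 0.21809401] [0.17132543 0.00946257 0.54001915] 0.5666238852200595 [-0.84863415  0.79805257  0.5912938   1.46133449  0.23235234  1.43397397
 -0.65106486]
grasp [0.43753139 0.37132063 0.033     ] above [0.41285868 0.4537608  0.15586121] delta [-0.2270771   0.35875616 -0.0622328 ] [ 0.16448474 -0.54960107 -0.81907474]
```

View pics/t2.png

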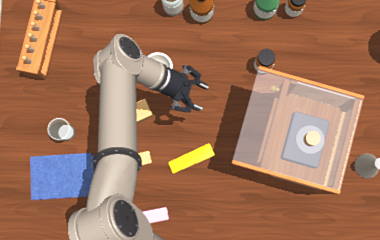

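The picture shows the door flush with the case front; the bystanders have not moved. Moving behind the wedge.

Emit:
{"method": "jog_arm", "body": {
  "deltas": [
    [-0.0227, 0.0359, 0, 0.0171, 0.001, 0.054, 1],
    [-0.0227, 0.0359, 0, 0.0171, 0.001, 0.054, 1],
    [-0.0227, 0.0359, 0, 0.0171, 0.001, 0.054, 1],
    [-0.0227, 0.0359, 0, 0.0171, 0.001, 0.054, 1],
    [-0.0227, 0.0359, 0, 0.0171, 0.001, 0.054, 1],
    [-0.0227, 0.0359, 0, 0.0171, 0.001, 0.054, 1],
    [-0.0227, 0.0359, 0, 0.0171, 0.001, 0.054, 1],
    [-0.0227, 0.0359, 0, 0.0171, 0.001, 0.054, 1],
    [-0.0227, 0.0359, 0, 0.0171, 0.001, 0.054, 1],
    [-0.0227, 0.0359, 0, 0.0171, 0.001, 0.054, 1]
  ]
}}

```text
t: 6.9
eef_pos: [0.4108, 0.4501, 0.212]
tool_rot: [0.242, 0.569, 0.764, -0.185]
contact_force: [0.7, -0.3, 0.0]
gripper_width: 0.998
grasp_force: 0.0
```

Emit:
{"method": "jog_arm", "body": {
  "deltas": [
    [0, 0, 0, 0, 0, 0, 1],
    [0, 0, 0, 0, 0, 0, 1]
  ]
}}

```text
t: 7.1
eef_pos: [0.411, 0.4498, 0.212]
tool_rot: [0.242, 0.569, 0.764, -0.185]
contact_force: [1.2, -0.6, 0.5]
gripper_width: 0.998
grasp_force: 0.0
```

```bash
python3 - <<'E'
from h import *
from station import bot
o=bot.get_obs();print(o["eef_pos"],o["tool_rot"],tool(-1.28,np.radians(35),o["tool_rot"])[0])
c=bot.read_camera("wrist");cv2.imwrite("pics/w1.png",c["img"][:,:,::-1]);print(c["K"].tolist(),c["eye"].tolist(),c["attitude"].tolist())
E
```

```text
[0.41099101 0.44983382 0.21197987] [ 0.24192857  0.56861177  0.76410383 -0.1851933 ] [ 0.01019082 -0.00519147  0.00198979]
[[412.5559812092584, 0.0, 311.95683026832205], [0.0, 412.5559812092584, 237.84341287000885], [0.0, 0.0, 1.0]] [0.3726067509596743, 0.5787931354617216, 0.263728249324022] [0.44837354806836777, 0.88211301620206, 0.1304861329119687, 0.061734570195048945]
```

View pics/w1.png

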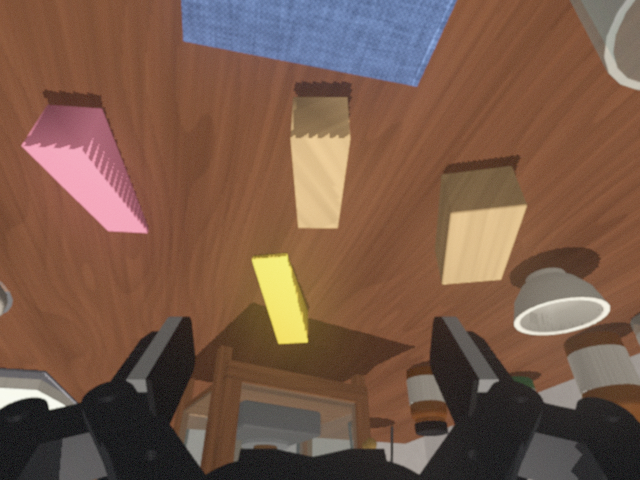

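The wrist view shows the wedge tail face at (321,97–137) and its thin end at (319,228). Shadowed serrations mark the top tail edge. I'll refine its pose from these corners.

```bash
python3 - <<'E'
from h import *
from scipy.optimize import least_squares as ls
CAM["wrist"]=((412.556,311.957,237.843),[0.37260675,0.57879314,0.26372825],[0.44837355,0.88211302,0.13048613,0.06173457])
U=np.array([(293,97),(349,97),(292,136),(350,136),(299,228),(339,228)])
for s in(1,-1):
    P=[[-.075,s*.02,0],[-.075,-s*.02,0],[-.075,s*.02,.046],[-.075,-s*.02,.046],[.075,s*.02,.006],[.075,-s*.02,.006]]
    r=ls(lambda p:(proj("wrist",pose(p,P))-U).ravel(),[.449,.333,-1.28]);print(r.x,np.round(r.fun,1))
    if r.cost<200:
        w=r.x;g=pose(w,[[-.04,0,.034]])[0];print("grasp",g,g-[0.41099101,0.44983382,0.21197987])
E
```

```text
[ 0.45185809  0.32900708 -1.27962079] [ 54.8   3.1 -55.    2.9  58.7   5.6 -58.3   5.3  39.1   1.2 -39.9   0.9]
[ 0.45101354  0.33231174 -1.27630887] [ 0.7 -1.  -1.  -1.  -0.7  1.4  1.   1.5  0.4 -1.  -0.4 -0.9]
grasp [0.43940357 0.37058978 0.034     ] [ 0.02841256 -0.07924404 -0.17797987]
```

Emit:
{"method": "jog_arm", "body": {
  "deltas": [
    [0.004, -0.011, -0.026, 0, 0, 0, 1],
    [0.004, -0.011, -0.026, 0, 0, 0, 1],
    [0.004, -0.011, -0.026, 0, 0, 0, 1],
    [0.004, -0.011, -0.026, 0, 0, 0, 1],
    [0.004, -0.011, -0.026, 0, 0, 0, 1],
    [0.004, -0.011, -0.02, 0, 0, 0, 1],
    [0.002, -0.007, -0.013, 0, 0, 0, 1],
    [0.002, -0.006, -0.009, 0, 0, 0, 1],
    [0, 0, -0.005, 0, 0, 0, 1],
    [0, 0, 0, 0, 0, 0, 1]
  ]
}}

```text
t: 8.15
eef_pos: [0.4397, 0.371, 0.0362]
tool_rot: [0.241, 0.57, 0.764, -0.184]
contact_force: [-0.7, -0.6, 0.6]
gripper_width: 1.002
grasp_force: 0.0
```

Emit:
{"method": "jog_arm", "body": {
  "deltas": [
    [0, 0, 0, 0, 0, 0, 0.4],
    [0, 0, 0, 0, 0, 0, 0.2],
    [0, 0, 0, 0, 0, 0, 0.2],
    [0, 0, 0, 0, 0, 0, 0.2],
    [0, 0, 0, 0, 0, 0, 0.2],
    [0, 0, 0, 0, 0, 0, 0.2]
  ],
  "newtons": 60
}}

```text
t: 8.75
eef_pos: [0.4397, 0.3719, 0.037]
tool_rot: [0.241, 0.569, 0.764, -0.183]
contact_force: [-1.7, 2.1, 5.3]
gripper_width: 0.457
grasp_force: 60.9
```

Emit:
{"method": "jog_arm", "body": {
  "deltas": [
    [0, 0, 0.01, 0, 0, 0, 0.2],
    [0, 0, 0.02, 0, 0, 0, 0.2],
    [0, 0, 0.03, 0, 0, 0, 0.2],
    [0, 0, 0.03, 0, 0, 0, 0.2],
    [0, 0, 0, 0, 0, 0, 0.2]
  ]
}}

```text
t: 9.25
eef_pos: [0.4413, 0.3718, 0.1302]
tool_rot: [0.241, 0.571, 0.764, -0.181]
contact_force: [0.2, 0.3, -1.4]
gripper_width: 0.459
grasp_force: 60.3
```

Emit:
{"method": "jog_arm", "body": {
  "deltas": [
    [0.0207, -0.037, 0, 0, 0, -0.0549, 0.2],
    [0.0207, -0.037, 0, 0, 0, -0.0549, 0.2],
    [0.0207, -0.037, 0, 0, 0, -0.0549, 0.2],
    [0.0207, -0.037, 0, 0, 0, -0.0549, 0.2],
    [0.0207, -0.037, 0, 0, 0, -0.0549, 0.2],
    [0.0207, -0.037, 0, 0, 0, -0.0549, 0.2],
    [0.0207, -0.037, 0, 0, 0, -0.0549, 0.2],
    [0.0207, -0.037, 0, 0, 0, -0.0549, 0.2],
    [0.0207, -0.037, 0, 0, 0, -0.0549, 0.2],
    [0.0207, -0.037, 0, 0, 0, -0.0549, 0.2]
  ]
}}

```text
t: 10.25
eef_pos: [0.6467, -0.0006, 0.1257]
tool_rot: [0.182, 0.756, 0.58, -0.243]
contact_force: [-0.1, 0.2, -1.7]
gripper_width: 0.452
grasp_force: 60.3
```

Emit:
{"method": "jog_arm", "body": {
  "deltas": [
    [0, 0, 0, 0, 0, 0, 0.2],
    [0, 0, 0, 0, 0, 0, 0.2]
  ]
}}

```text
t: 10.45
eef_pos: [0.6462, -0.0012, 0.1258]
tool_rot: [0.182, 0.756, 0.58, -0.244]
contact_force: [-0.4, 1.1, -1.7]
gripper_width: 0.459
grasp_force: 60.6
```

```bash
python3 - <<'E'
from h import *
from station import bot
o=bot.get_obs();print(o["eef_pos"],incase(o["eef_pos"]),tool(-1.825,np.radians(35),o["tool_rot"])[0],o["contact_force"],o["gripper_width"])
for n in("scene","wrist"):
    c=bot.read_camera(n);cv2.imwrite(f"pics/{n}3.png",c["img"][:,:,::-1])
print(c["eye"],c["attitude"])
a=cv2.imread("pics/wrist3.png");b=cv2.imread("pics/scene3.png")[80:340,180:480]
cv2.imwrite("pics/m3.png",np.hstack([cv2.resize(a,(400,300)),cv2.resize(b,(346,300))]))
E
```

```text
[ 0.64617161 -0.00120397  0.12582418] [-0.26722946  0.05028615  0.12582418] [ 0.00512825 -0.00852091  0.01054405] [-0.36843627  1.10557482 -1.70797031] 0.4594391977430934
[0.68140686 0.13059808 0.17752183] [ 0.44735149  0.88482772 -0.11432228 -0.06234559]
```

View pics/m3.png

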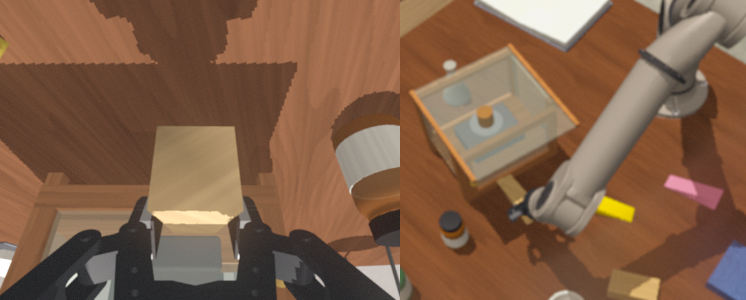

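The wedge is held square, its thin end pointing at the shut door. Lowering to the bench.

Emit:
{"method": "jog_arm", "body": {
  "deltas": [
    [0, 0, -0.03, 0, 0, 0, 0.2],
    [0, 0, -0.03, 0, 0, 0, 0.2],
    [0, 0, -0.015, 0, 0, 0, 0.2],
    [0, 0, -0.008, 0, 0, 0, 0.2],
    [0, 0, -0.004, 0, 0, 0, 0.2],
    [0, 0, 0, 0, 0, 0, 0.2]
  ]
}}

```text
t: 11.15
eef_pos: [0.6469, 0.0012, 0.0397]
tool_rot: [0.183, 0.755, 0.581, -0.243]
contact_force: [-0.1, 0.4, -1.3]
gripper_width: 0.461
grasp_force: 60.6
```

Emit:
{"method": "jog_arm", "body": {
  "deltas": [
    [0, 0, -0.001, 0, 0, 0, 0.2],
    [0, 0, 0, 0, 0, 0, 0.2]
  ]
}}

```text
t: 11.35
eef_pos: [0.6471, 0.0009, 0.0392]
tool_rot: [0.183, 0.755, 0.581, -0.242]
contact_force: [0.7, -0.7, -1.4]
gripper_width: 0.457
grasp_force: 60.6
```

Emit:
{"method": "jog_arm", "body": {
  "deltas": [
    [0, 0, -0.001, 0, 0, 0, 0.2],
    [0, 0, 0, 0, 0, 0, 0.2]
  ]
}}

```text
t: 11.55
eef_pos: [0.6467, 0.0009, 0.0375]
tool_rot: [0.182, 0.755, 0.581, -0.243]
contact_force: [0.9, -0.2, -1.4]
gripper_width: 0.459
grasp_force: 60.6
```

Emit:
{"method": "jog_arm", "body": {
  "deltas": [
    [0, 0, -0.001, 0, 0, 0, 0.2],
    [0, 0, 0, 0, 0, 0, 0.2]
  ]
}}

```text
t: 11.75
eef_pos: [0.6467, 0.0009, 0.0371]
tool_rot: [0.183, 0.755, 0.581, -0.243]
contact_force: [-2.2, 2.6, 5.4]
gripper_width: 0.455
grasp_force: 61.2
```

Emit:
{"method": "jog_arm", "body": {
  "deltas": [
    [0, 0, -0.0007, 0, 0, 0, 0.2],
    [0, 0, 0, 0, 0, 0, 0.2]
  ]
}}

```text
t: 11.95
eef_pos: [0.6468, 0.0009, 0.037]
tool_rot: [0.183, 0.755, 0.581, -0.243]
contact_force: [-3.4, 3.1, 10.6]
gripper_width: 0.454
grasp_force: 62.0
```

Emit:
{"method": "jog_arm", "body": {
  "deltas": [
    [-0.0025, -0.0097, 0.0008, 0, 0, 0, 0.2],
    [-0.0025, -0.0097, 0, 0, 0, 0, 0.2],
    [-0.0025, -0.0097, 0, 0, 0, 0, 0.2],
    [-0.0025, -0.0097, 0, 0, 0, 0, 0.2],
    [-0.0025, -0.0097, 0, 0, 0, 0, 0.2],
    [-0.0025, -0.0097, 0, 0, 0, 0, 0.2],
    [-0.0025, -0.0097, 0, 0, 0, 0, 0.2],
    [-0.0025, -0.0097, 0, 0, 0, 0, 0.2],
    [-0.002, -0.0078, 0, 0, 0, 0, 0.2],
    [0, 0, 0, 0, 0, 0, 0.2]
  ]
}}

```text
t: 12.95
eef_pos: [0.6239, -0.0872, 0.0371]
tool_rot: [0.183, 0.756, 0.58, -0.244]
contact_force: [0.8, -3.0, 3.6]
gripper_width: 0.456
grasp_force: 61.2
```

Emit:
{"method": "jog_arm", "body": {
  "deltas": [
    [-0.001, -0.0039, 0, 0, 0, 0, 0.2],
    [-0.001, -0.0039, 0, 0, 0, 0, 0.2],
    [0, 0, 0, 0, 0, 0, 0.2]
  ]
}}

```text
t: 13.25
eef_pos: [0.6234, -0.0922, 0.037]
tool_rot: [0.183, 0.755, 0.581, -0.242]
contact_force: [1.4, 2.0, 5.9]
gripper_width: 0.457
grasp_force: 61.6
```

Emit:
{"method": "jog_arm", "body": {
  "deltas": [
    [-0.001, -0.0039, 0, 0, 0, 0, 0.2],
    [0, 0, 0, 0, 0, 0, 0.2]
  ]
}}

```text
t: 13.45
eef_pos: [0.6225, -0.0958, 0.037]
tool_rot: [0.183, 0.755, 0.581, -0.242]
contact_force: [0.1, 2.7, 7.7]
gripper_width: 0.457
grasp_force: 61.6
```

Emit:
{"method": "jog_arm", "body": {
  "deltas": [
    [-0.0005, -0.002, 0, 0, 0, 0, 0.2],
    [-0.0005, -0.002, 0, 0, 0, 0, 0.2],
    [0, 0, 0, 0, 0, 0, 0.2]
  ]
}}

```text
t: 13.75
eef_pos: [0.6218, -0.0995, 0.037]
tool_rot: [0.183, 0.755, 0.581, -0.242]
contact_force: [1.5, 3.0, 7.1]
gripper_width: 0.455
grasp_force: 61.7
```

Emit:
{"method": "jog_arm", "body": {
  "deltas": [
    [-0.0005, -0.002, 0, 0, 0, 0, 0.2],
    [0, 0, 0, 0, 0, 0, 0.2]
  ]
}}

```text
t: 13.95
eef_pos: [0.6214, -0.1014, 0.037]
tool_rot: [0.183, 0.755, 0.581, -0.242]
contact_force: [1.4, 4.8, 6.1]
gripper_width: 0.453
grasp_force: 61.7
```

Emit:
{"method": "jog_arm", "body": {
  "deltas": [
    [-0.0005, -0.002, 0, 0, 0, 0, 0.2],
    [0, 0, 0, 0, 0, 0, 0.2]
  ]
}}

```text
t: 14.15
eef_pos: [0.6209, -0.1034, 0.037]
tool_rot: [0.183, 0.755, 0.581, -0.242]
contact_force: [1.0, 3.7, 8.6]
gripper_width: 0.456
grasp_force: 61.6
```

Emit:
{"method": "jog_arm", "body": {
  "deltas": [
    [-0.0005, -0.002, 0, 0, 0, 0, 0.2],
    [0, 0, 0, 0, 0, 0, 0.2]
  ]
}}

```text
t: 14.35
eef_pos: [0.6204, -0.1053, 0.037]
tool_rot: [0.183, 0.755, 0.581, -0.242]
contact_force: [1.0, 3.4, 8.4]
gripper_width: 0.457
grasp_force: 61.9
```

Emit:
{"method": "jog_arm", "body": {
  "deltas": [
    [-0.0005, -0.002, 0, 0, 0, 0, 0.2],
    [0, 0, 0, 0, 0, 0, 0.2]
  ]
}}

```text
t: 14.55
eef_pos: [0.6204, -0.1058, 0.037]
tool_rot: [0.183, 0.755, 0.582, -0.241]
contact_force: [0.5, 8.1, 10.3]
gripper_width: 0.455
grasp_force: 62.3
```

Emit:
{"method": "jog_arm", "body": {
  "deltas": [
    [-0.0005, -0.002, 0, 0, 0, 0, 0.2],
    [0, 0, 0, 0, 0, 0, 0.2]
  ]
}}

```text
t: 14.75
eef_pos: [0.6204, -0.106, 0.037]
tool_rot: [0.182, 0.755, 0.583, -0.24]
contact_force: [-0.2, 14.1, 13.8]
gripper_width: 0.453
grasp_force: 62.9
```

Emit:
{"method": "jog_arm", "body": {
  "deltas": [
    [-0.0005, -0.002, 0, 0, 0, 0, 0.2],
    [0, 0, 0, 0, 0, 0, 0.2]
  ]
}}

```text
t: 14.95
eef_pos: [0.6204, -0.1063, 0.037]
tool_rot: [0.182, 0.755, 0.583, -0.239]
contact_force: [0.3, 18.9, 17.8]
gripper_width: 0.453
grasp_force: 63.5
```

Emit:
{"method": "jog_arm", "body": {
  "deltas": [
    [-0.0005, -0.002, 0, 0, 0, 0, 0.2],
    [0, 0, 0, 0, 0, 0, 0.2],
    [0, 0, 0, 0, 0, 0, 0.2]
  ]
}}

```text
t: 15.25
eef_pos: [0.6204, -0.1065, 0.037]
tool_rot: [0.181, 0.755, 0.584, -0.238]
contact_force: [-1.2, 23.0, 21.6]
gripper_width: 0.456
grasp_force: 64.1
```

Emit:
{"method": "jog_arm", "body": {
  "deltas": [
    [0, 0, 0, 0, 0, 0, 0.8],
    [0, 0, 0, 0, 0, 0, 1],
    [0, 0, 0, 0, 0, 0, 1],
    [0, 0, 0, 0, 0, 0, 1]
  ]
}}

```text
t: 15.65
eef_pos: [0.6164, -0.1152, 0.0361]
tool_rot: [0.182, 0.755, 0.58, -0.244]
contact_force: [0.2, 0.1, 0.1]
gripper_width: 1.0
grasp_force: 0.0
```

```bash
python3 - <<'E'
from h import *
from station import bot
o=bot.get_obs();print(o["eef_pos"],incase(o["eef_pos"]),tool(-1.825,np.radians(35),o["tool_rot"])[0],o["contact_force"],o["gripper_width"])
E
```

```text
[ 0.61639651 -0.11522682  0.03611322] [-0.14938317  0.05014178  0.03611322] [ 0.00526607 -0.00882397  0.00845573] [0.23297707 0.1024282  0.09359844] 0.9995892030867595
```

Emit:
{"method": "jog_arm", "body": {
  "deltas": [
    [0.0015, 0.006, 0.007, 0, 0, 0, 1],
    [0.003, 0.011, 0.016, 0, 0, 0, 1],
    [0.005, 0.02, 0.026, 0, 0, 0, 1],
    [0.006, 0.025, 0.03, 0, 0, 0, 1],
    [0.006, 0.025, 0.03, 0, 0, 0, 1],
    [0.006, 0.025, 0.03, 0, 0, 0, 1],
    [0, 0, 0, 0, 0, 0, 1],
    [0, 0, 0, 0, 0, 0, 1]
  ]
}}

```text
t: 16.45
eef_pos: [0.6448, -0.0015, 0.1759]
tool_rot: [0.183, 0.755, 0.581, -0.242]
contact_force: [-0.1, -0.8, -0.8]
gripper_width: 1.005
grasp_force: 0.0
```

```bash
python3 - <<'E'
from h import *
from station import bot
o=bot.get_obs();print(o["eef_pos"],incase(o["eef_pos"]),o["contact_force"])
c=bot.read_camera("wrist");cv2.imwrite("pics/w4.png",c["img"][:,:,::-1]);print(c["eye"].tolist(),c["attitude"].tolist())
E
```

```text
[ 0.64484758 -0.00152387  0.1758866 ] [-0.26658687  0.04908512  0.1758866 ] [-0.14733517 -0.81900438 -0.77803581]
[0.680014459790983, 0.12811128537664587, 0.2280834818886342] [0.4471820678374356, 0.8850299547131262, -0.11418823384071239, -0.060919822040577484]
```

View pics/w4.png

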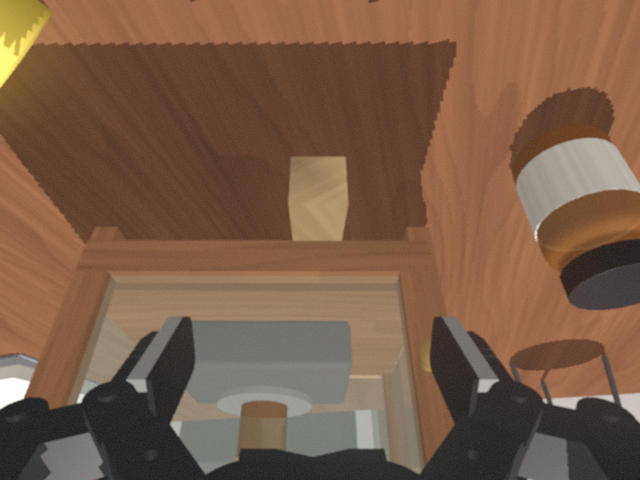

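The wedge sits under the door frame, square and in the free half (tail at (318,157–198), door edge at (317,240)), with the door shut. One firm tap on the tail with shut fingers will make sure it is jammed.

Emit:
{"method": "jog_arm", "body": {
  "deltas": [
    [0.001, 0.003, 0, 0, 0, 0, 0],
    [0, 0, -0.03, 0, 0, 0, 0],
    [0, 0, -0.035, 0, 0, 0, 0],
    [0, 0, -0.035, 0, 0, 0, 0],
    [0, 0, -0.025, 0, 0, 0, 0],
    [0, 0, -0.012, 0, 0, 0, 0],
    [-0.0025, -0.0097, 0, 0, 0, 0, 0],
    [-0.0025, -0.0097, 0, 0, 0, 0, 0],
    [-0.0025, -0.0097, 0, 0, 0, 0, 0],
    [0, 0, 0, 0, 0, 0, 0]
  ]
}}

```text
t: 17.5
eef_pos: [0.6378, -0.0315, 0.0403]
tool_rot: [0.183, 0.756, 0.579, -0.243]
contact_force: [0.5, 0.1, -0.4]
gripper_width: -0.002
grasp_force: 0.0
```

Emit:
{"method": "jog_arm", "body": {
  "deltas": [
    [-0.0015, -0.006, 0, 0, 0, 0, 0],
    [-0.001, -0.004, 0, 0, 0, 0, 0],
    [-0.0005, -0.002, 0, 0, 0, 0, 0],
    [0, 0, 0, 0, 0, 0, 0]
  ]
}}

```text
t: 17.9
eef_pos: [0.635, -0.0406, 0.0385]
tool_rot: [0.182, 0.755, 0.581, -0.243]
contact_force: [0.2, 0.2, -0.1]
gripper_width: -0.005
grasp_force: 0.0
```

Emit:
{"method": "jog_arm", "body": {
  "deltas": [
    [-0.0005, -0.002, 0, 0, 0, 0, 0],
    [-0.0005, -0.002, 0, 0, 0, 0, 0],
    [0, 0, 0, 0, 0, 0, 0]
  ]
}}

```text
t: 18.2
eef_pos: [0.6339, -0.0447, 0.0384]
tool_rot: [0.183, 0.755, 0.581, -0.243]
contact_force: [-0.3, -0.2, -0.6]
gripper_width: 0.002
grasp_force: 0.0
```

Emit:
{"method": "jog_arm", "body": {
  "deltas": [
    [-0.0005, -0.002, 0, 0, 0, 0, 0],
    [-0.0005, -0.002, 0, 0, 0, 0, 0],
    [0, 0, 0, 0, 0, 0, 0]
  ]
}}

```text
t: 18.5
eef_pos: [0.6329, -0.0488, 0.0385]
tool_rot: [0.183, 0.755, 0.581, -0.243]
contact_force: [-0.3, 0.7, -0.6]
gripper_width: 0.001
grasp_force: 0.0
```

Emit:
{"method": "jog_arm", "body": {
  "deltas": [
    [-0.0005, -0.002, 0, 0, 0, 0, 0],
    [-0.0005, -0.002, 0, 0, 0, 0, 0],
    [0, 0, 0, 0, 0, 0, 0]
  ]
}}

```text
t: 18.8
eef_pos: [0.632, -0.0524, 0.0384]
tool_rot: [0.182, 0.755, 0.581, -0.243]
contact_force: [0.2, -0.0, 0.1]
gripper_width: -0.002
grasp_force: 0.0
```

Emit:
{"method": "jog_arm", "body": {
  "deltas": [
    [-0.0005, -0.002, 0, 0, 0, 0, 0],
    [0, 0, 0, 0, 0, 0, 0]
  ]
}}

```text
t: 19.0
eef_pos: [0.632, -0.0528, 0.0383]
tool_rot: [0.182, 0.755, 0.582, -0.242]
contact_force: [-0.1, 4.2, 1.9]
gripper_width: 0.003
grasp_force: 2.1
```

Emit:
{"method": "jog_arm", "body": {
  "deltas": [
    [-0.0005, -0.002, 0, 0, 0, 0, 0],
    [-0.0005, -0.002, 0, 0, 0, 0, 0],
    [0, 0, 0, 0, 0, 0, 0]
  ]
}}

```text
t: 19.3
eef_pos: [0.6321, -0.0532, 0.0383]
tool_rot: [0.181, 0.755, 0.583, -0.24]
contact_force: [-1.7, 14.9, 7.1]
gripper_width: 0.0
grasp_force: 6.6
```

Emit:
{"method": "jog_arm", "body": {
  "deltas": [
    [-0.0005, -0.002, 0, 0, 0, 0, 0],
    [-0.0005, -0.002, 0, 0, 0, 0, 0],
    [0, 0, 0, 0, 0, 0, 0]
  ]
}}

```text
t: 19.6
eef_pos: [0.6324, -0.0537, 0.0383]
tool_rot: [0.181, 0.755, 0.584, -0.238]
contact_force: [-1.0, 21.7, 13.6]
gripper_width: 0.002
grasp_force: 10.5
```

Jammed: it gave under 1 mm at 22 N. Withdrawing.

Emit:
{"method": "jog_arm", "body": {
  "deltas": [
    [0.0015, 0.006, 0, 0, 0, 0, 0],
    [0.002, 0.008, 0, 0, 0, 0, 0],
    [0.005, 0.02, 0.01, 0, 0, 0, 0],
    [0.006, 0.025, 0.03, 0, 0, 0, 0],
    [0.006, 0.025, 0.03, 0, 0, 0, 0],
    [0.006, 0.025, 0.03, 0, 0, 0, 0],
    [0, 0, 0, 0, 0, 0, 0],
    [0, 0, 0, 0, 0, 0, 0]
  ]
}}

```text
t: 20.4
eef_pos: [0.6563, 0.0466, 0.1386]
tool_rot: [0.183, 0.755, 0.581, -0.243]
contact_force: [-0.5, -0.7, -1.3]
gripper_width: -0.002
grasp_force: 0.0
```

```bash
python3 - <<'E'
from h import *
from station import bot
c=bot.read_camera("wrist");s=bot.read_camera("top")["img"][100:340,100:480,::-1]
cv2.imwrite("pics/f5.png",np.hstack([cv2.resize(c["img"][:,:,::-1],(400,300)),cv2.resize(s,(400,253),).copy() if 0 else cv2.resize(s,(400,300))]))
e=c["eye"];CAM["wrist"]=((412.556,311.957,237.843),e,c["attitude"])
P=case([[-.128,.14,.028],[-.128,-.14,.028],[-.196,.07,0],[-.196,.03,0]]);print(np.round(proj("wrist",P)*.625))
print(bot.get_obs()["contact_force"])
E
```

```text
[[263. 192.]
 [ 60. 192.]
 [214. 146.]
 [181. 146.]]
[-0.27229924 -0.01404929 -0.01344403]
```

View pics/f5.png

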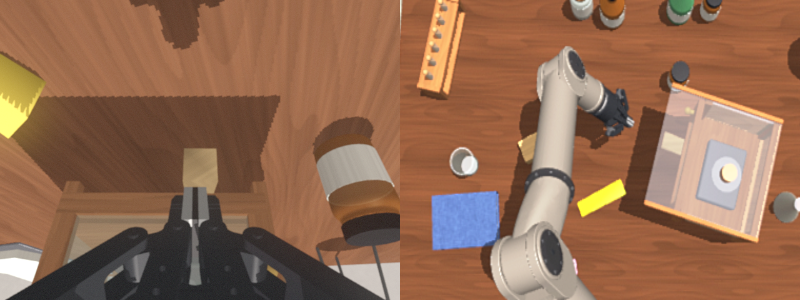

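The wedge tail is at (184–217,149), as predicted for a jammed wedge. The door edge matches its shut position, and nothing else has moved.

```bash
python3 -c "
from station import bot
print(bot.hand_in())"
```

```text
the job is handed in; nothing more can be done
None
```

The door is shut and the wooden wedge is jammed square under its free half: it gave less than 1 mm under a 22 N push. The robot is clear and the job is handed in, but the hand-in returned no verdict.

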